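# Take the combination lock off the art chest and hold it up

### The job

Unlock the combination lock on the art-supply chest: turn its dial, click by click, until the pointer stands at the raised rib by the notch, then pull the straight shackle all the way out by its knob. Lift the opened lock off its staple and finish holding it up, still, level and dial side up, more than 10 cm above where it sat, with the shackle still out; do not put it down or let go. Leave the jars, the cup and the other things on the chest and the table alone.

Things in the scene. Friction and masses are not known exactly. Their poses are not given: they have to be found in the camera images.
- chest: Low wooden art chest, 260 (x) x 340 (y) x 60 mm high, fixed to the table. Origin: centre of its underside. On its top is a steel hasp plate 6 mm thick, on which the lock lies; two tabs rise 10 mm above the plate, 1.5 mm off the lock's sides (lock x -25 to 5 mm), and keep it from turning.
- staple (a point): Top centre of the staple, an upright steel eye on the hasp plate (26 mm along chest x, 7 mm thick, rising 35 mm above the plate). It stands in the lock's notch, the shackle runs through it.
- lock: Steel block padlock lying flat on the hasp plate, dial up, axes parallel to the chest's. Origin: on its underside below the dial's axis. Body spans x -30 to 67, y -36 to 36, z 0 to 38 mm. A notch 14 mm wide (y -7 to 7), from x 34 mm outward and through its full height, holds the staple. About 0.6 kg, centre of mass about x +15 mm. With the shackle out it lifts straight up.
- dial (a joint): Dial angle about lock z, rad, anticlockwise from above positive; range -0.9 to 3.0. 0 = pointer at the raised rib on the lock's face, towards the notch (lock +x); only there (within 0.12) is the shackle free. Clicks into a notch every 0.524 rad, 0 being one; let go within about 0.2 of a notch it settles in. Takes about 0.15 N m. Starts 0.9 to 2.7, so is turned clockwise.
- dial_grip (a point): Point on the dial's axis at grip height, 68 mm above the lock's underside. The dial is a disc 44 mm across, its upper face 47 mm above the lock's underside, with an upright black grip bar 42 mm long, 14 mm thick, reaching 75 mm above the underside. x axis: along the bar to the pointer end (white line, nose at the rim); y: across it. Lifting the dial lifts the lock.
- shackle (a joint): How far the straight shackle (a 10 mm steel bolt along lock y, through the staple) is drawn out, m: 0 = shut, 0.033 = fully out at its stop, clear of notch and staple. Slides along lock +y with 2 to 3 N. Blocked after about 2 mm unless the dial is at the rib; stays where it is left.
- shackle_knob (a point): Centre of the round knob on the shackle's end: 24 mm across, 20 mm long along lock y, 28 mm above the chest's top. Shut, it lies at lock x 50, y 64, z 22 mm, with 18 mm of free bolt between knob and lock body. Axes parallel to the lock's.
- ink_a: small closed ink jar, 42 mm across, 58 mm tall, standing on the chest top; leave alone. Origin: centre of its underside
- ink_b: a second such ink jar on the chest top; leave alone. Origin: centre of its underside
- eraser: white eraser, 24 x 55 x 13 mm, on the chest top; leave alone. Origin: centre of its underside
- jar: empty open glass, 90 mm across, 120 mm tall, on the table; leave alone. Origin: centre of its underside
- cup: white mug, 84 mm across, 65 mm tall, on the table; leave alone. Origin: centre of its underside
- palette: white round palette dish, 170 mm across, 16 mm high, on the table; leave alone. Origin: centre of its underside
Things that resemble listed ones, but are neither listed nor needed, are in the scene too. What is shaped like the lock but yellow is not meant.

How it is judged:
On the way, in this order (a step that is already met when the one before it is completed fails the run):
1. the dial stands at the rib, the shackle still shut (value of joint dial between -0.13 and 0.13 rad and value of joint shackle below 0.012 m), for 0.1 s.
2. the shackle is pulled out while the lock still sits on the staple (value of joint shackle above 0.028 m and distance of lock from where it was at the start of the episode below 0.03 m), for 0.2 s.
At the end, for the whole second after the job is handed in: The lock's underside is more than 166 mm above the table (100 mm above where it sat), tilted less than 0.35 rad, dial up and at rest, in the gripper's fingers and clear of the chest, with the shackle still drawn out more than 26 mm (height (world z) of lock above 0.166 m and angle between lock's own z axis and vertical below 0.35 rad and value of joint shackle above 0.026 m and linear speed of lock below 0.05 m/s and angular speed of lock below 0.4 rad/s and contact force between the fingers and lock above 1 N and contact force between lock and chest below 0.1 N); the arm keeps its last pose, push and grip.
It fails at once if a bystander was moved more than 30 mm (distance of any of ink_a, ink_b, eraser, jar, cup, palette from where it was at the start of the episode above 0.03 m).
It also fails if it takes over 64 s, if anything falls off the work surface, if the arm or the gripper's body presses on something with over 40 N, if the wrist force passes 120 N, or if a joint passes its speed limit or range.

### The arm

A 6-joint arm with a two-finger parallel gripper is mounted at the origin on the work surface. World frame = base frame: x ahead of the robot, y to its left, z up, the work surface at z = 0. Lengths are in m, angles in rad, forces in N, time in s.
With the tool pointing down it reaches from about 0.35 to 1 m from the base axis. Payload 7.1 kg.
Tool frame: the origin (TCP) lies midway between the tips of the shut fingers; the grasp point (between the pads) lies behind it (arm.tcp_to_grasp is the z of the grasp point in the tool frame, in m); z points along the fingers, y is the direction in which the jaws open and shut (so a half turn about z gives the same grasp; the last joint's range is limited). The gripper opens to 85 mm and grips with 20 to 120 N. Pads are 22 mm wide; open, the fingers measure 114 mm over their backs; the gripper's body (76 mm by 85 mm) begins 54 mm behind the grasp point. The pads swing forward as they close: fully open they stand 13 mm farther back than shut.
Start: joints at [-1.126, 0.423, 1.63, -0, 1.089, -0.019], TCP at [0.28, -0.559, 0.231] pointing down, gripper open.
Joint ranges: [-3, 3], [-0.9, 2.11], [0.09, 2.58], [-1.31, 4.45], [0.11, 2.69], [-2.54, 2.54]. Speed limits (rad/s): [2.39, 2.39, 3.01, 3.14, 3.14, 3.14].

### API

Orientations are given as a unit quaternion [w, x, y, z].
In Python, from station import arm, optics gives the robot as it stands. The module is installed in compiled form; this text tells all that it offers.
- The arm moves only by the tool move_arm, never from a script. Its argument "commands" is a list that holds one entry, the list of rows, each a list of 7 numbers: the closure, from -1 (fully open) to 1 (shut), then the shift along the tool's x, y, z in m, then the turn, a rotation vector about the tool's x, y, z in rad. A call has 1 to 12 rows; each row shifts and turns the commanded pose from where the row before left it, along the tool's axes as they then stand; what a row does not reach is not made up. A row lasts 1/8 s, in which the tool goes at most 62.5 mm and 10.7 degrees, less where a joint would pass 70% of its speed; a pose out of reach is approached as far as the arm can. A call is refused whole if a number of a shift passes 0.0625 or a number of a turn 0.188, either way. A call with a gripper value outside its range is refused whole. The fingers move at their own pace and stop on an object; "grip_force" is the grip in N (left out, the last holds). Time passes only in rows, so rows that do not move let the fingers close. It gives the time, the measured TCP pose, the force and the opening at its end, in the units of the state.
- arm.get_state(): the state, without advancing time (a new reading comes with each control period).
- optics.read_camera(name): name is "scene" or "side" or "wrist"; returns a dict with "img" (384x512x3 uint8, red, green, blue), "mtx" (3x3 intrinsics, pixels), "R" (3x3) and "t" (3): a world point X has camera coordinates R X + t. Camera axes: x right, y down, z forward; pixel columns grow to the right and rows downward; lengths in m; the calibration is good to about 2 mm. The wrist camera is an equidistant fisheye: a pixel r from the principal point sees the ray r / f radians off the axis. A picture is of the moment at which its call begins. There is no depth.
- arm.close_job(): hands the job in, once; it reports no verdict.
The state is a dict: "clock": time; "q": joint angles; "qd": joint speeds; "joint_torque": joint torques, N m; "eef_pos": TCP position; "eef_rot": TCP orientation; "wrist_force": force on the tool from outside, world axes, zero at the start; "moment": the same for the moment, N m; "width": finger opening in m.
Only numpy, scipy, OpenCV 4.12 (cv2) and the standard library are available. Lean on these libraries where they do the work, as an engineer would, in place of code of your own. Each camera call takes 0.05 s, during which the arm holds its last target.

## Working session

There is one attempt and no reset: what is moved stays moved. The work goes in short steps, Python scripts to look and compute and a tool call to move; the robot and the scene stay as the last step left them, time stands still between calls to the robot, and variables do not carry over. Pictures are saved under pics/ and viewed, and the job is handed in when it is done.

Besides the shell and the picture viewer there is one more tool, called after "Request:" as name([rows], argument=value, ...), one row to a line, values as JSON. move_arm: Moves the arm, as the interface text tells. Its arguments: {"type":"object","properties":{"commands":{"type":"array","items":{"type":"array","items":{"type":"array","items":{"type":"number"}}}},"grip_force":{"type":"number"}},"required":["commands"]}

```bash
mkdir -p pics; ls; python3 - <<'E'
from station import arm, optics
import cv2
s=arm.get_state()
for k,v in s.items(): print(k,v)
print(arm.tcp_to_grasp)
for n in ["scene","side","wrist"]:
    d=optics.read_camera(n); cv2.imwrite(f"pics/{n}0.png",d["img"][:,:,::-1]); print(n,d["mtx"].tolist(),d["R"].round(4).tolist(),d["t"].round(4).tolist())
E
```

```text
pics
clock 0.0
q [-1.12598495e+00  4.23827795e-01  1.63070162e+00  1.57172227e-05
  1.08857962e+00 -1.90181550e-02]
qd [ 0.00043437  0.00045992  0.00235865 -0.00047667  0.00128183 -0.00079453]
joint_torque [ 2.72470897e-04 -5.57384992e+01 -2.81740218e+01  1.69224131e-04
  7.28332205e-03 -8.30712054e-06]
eef_pos [ 0.27939184 -0.55846493  0.23054926]
eef_rot [-7.42541463e-04  9.73228646e-01  2.29837828e-01 -1.53396582e-04]
wrist_force [-0.04971634 -0.0229433  -0.61697747]
moment [ 0.01205679 -0.04919238  0.00930576]
width 0.0855671438919751
-0.0187
scene [[416.7317659876112, 0.0, 259.36287347710385], [0.0, 416.7317659876112, 193.81179329819815], [0.0, 0.0, 1.0]] [[-0.5384, 0.8426, 0.013], [0.7079, 0.4607, -0.5354], [-0.4571, -0.279, -0.8445]] [0.2822, -0.2469, 1.5926]
side [[455.35844736148715, 0.0, 250.63165973075655], [0.0, 455.35844736148715, 196.01627321510227], [0.0, 0.0, 1.0]] [[-0.6823, -0.7309, 0.0163], [-0.5266, 0.4759, -0.7044], [0.5071, -0.4892, -0.7096]] [0.3147, 0.3443, 1.1841]
wrist [[297.3186396354542, 0.0, 258.750603142069], [0.0, 297.3186396354542, 196.90596331444078], [0.0, 0.0, 1.0]] [[0.4469, -0.8946, -0.0018], [-0.8477, -0.4241, 0.3186], [-0.2858, -0.1409, -0.9479]] [-0.6244, -0.0418, 0.3807]
```

View pics/scene0.png

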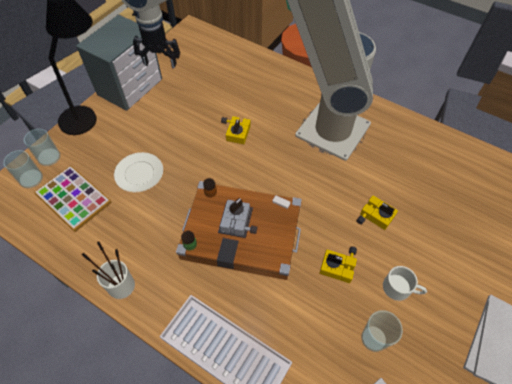

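View pics/side0.png

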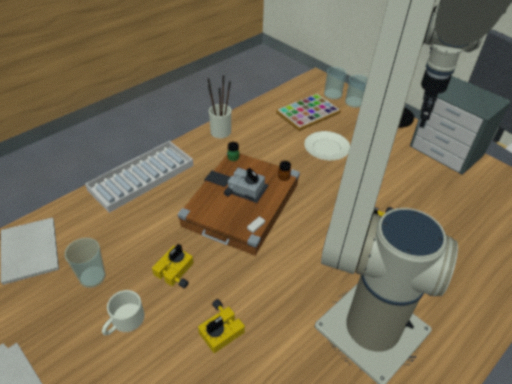

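View pics/wrist0.png

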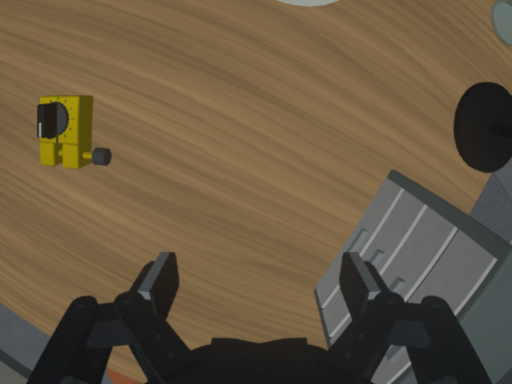

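The grey lock on the chest is at scene (237,214) and side (245,183). The three yellow look-alikes, at scene (237,128), (379,211) and (339,264), stand on the table and are excluded. I'll confirm this in an enlarged crop.

```bash
cat > h.py <<'E'
from station import arm, optics
import cv2, numpy as np
def ray(d,u,v):
    K=np.array(d["mtx"]);R=np.array(d["R"]);t=np.array(d["t"])
    c=np.linalg.solve(K,[u,v,1.]); return -R.T@t, R.T@c
def plane(d,u,v,z):
    o,r=ray(d,u,v); return o+r*(z-o[2])/r[2]
def wray(d,u,v):
    K=np.array(d["mtx"]);R=np.array(d["R"]);t=np.array(d["t"])
    a=np.array([(u-K[0,2])/K[0,0],(v-K[1,2])/K[1,1]]);th=np.hypot(*a)
    c=np.r_[a/max(th,1e-9)*np.sin(th),np.cos(th)]; return -R.T@t,R.T@c
def wplane(d,u,v,z):
    o,r=wray(d,u,v); return o+r*(z-o[2])/r[2]
def crop(img,x0,y0,x1,y1,s,name):
    cv2.imwrite(name,cv2.resize(img[y0:y1,x0:x1,::-1],None,fx=s,fy=s,interpolation=cv2.INTER_CUBIC))
E
python3 - <<'E'
from h import *
d=optics.read_camera("scene"); crop(d["img"],170,170,310,280,5,"pics/sc1.png")
d=optics.read_camera("side"); crop(d["img"],175,130,305,255,4.8,"pics/si1.png")
E
```

```text
(no output)
```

View pics/sc1.png

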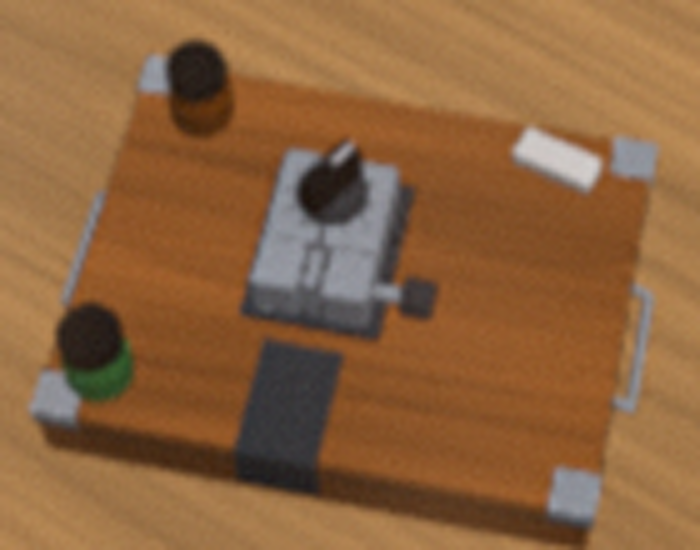

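View pics/si1.png

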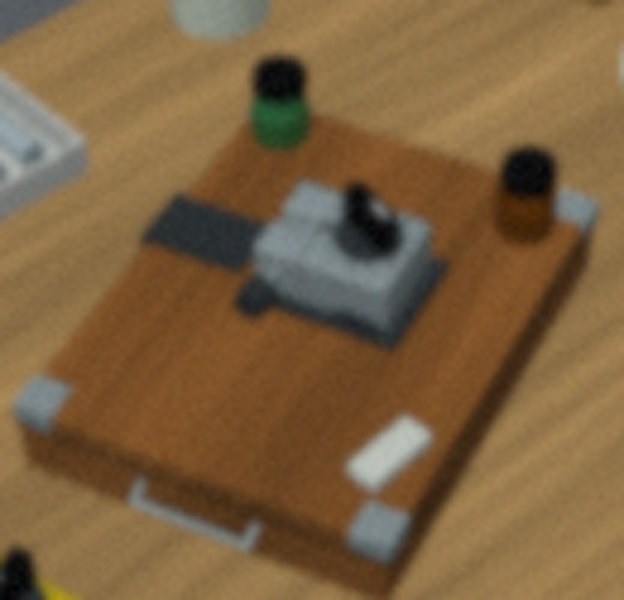

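Confirmed: a grey lock on the chest with its notch and knob, the knob at scene crop (418,298). Next I'll measure the chest yaw, lock corners and knob.

```bash
python3 - <<'E'
from h import *
d=optics.read_camera("scene"); e=optics.read_camera("side")
S=lambda p,z:plane(d,170+(p[0]+.5)/5-.5,170+(p[1]+.5)/5-.5,z)
T=lambda p,z:plane(e,175+p[0]/4.8,130+p[1]/4.8,z)
for n,p in dict(TL=(140,62),TR=(656,142),BR=(592,522),BL=(40,420)).items(): print("chest",n,S(p,.06).round(4))
for n,p in dict(TL=(285,150),TR=(400,167),BR=(374,303),BL=(252,283)).items(): print("lock",n,S(p,.104).round(4))
print("knob",S((418,298),.088).round(4), T((255,296),.088).round(4))
print("pointer",S((345,152),.141).round(4), "disc", S((333,198),.113).round(4))
for n,p in dict(L=(255,245),far=(308,183),R=(432,225),near=(395,290)).items(): print("lockside",n,T(p,.104).round(4))
E
```

```text
chest TL [ 0.5054 -0.2561  0.06  ]
chest TR [0.3729 0.0622 0.06  ]
chest BR [0.6203 0.1595 0.06  ]
chest BL [ 0.7439 -0.1502  0.06  ]
lock TL [ 0.53   -0.1187  0.104 ]
lock TR [ 0.5014 -0.052   0.104 ]
lock BR [ 0.5888 -0.0131  0.104 ]
lock BL [ 0.6173 -0.0817  0.104 ]
knob [0.5647 0.0025 0.088 ] [0.5633 0.0018 0.088 ]
pointer [ 0.5291 -0.073   0.141 ] disc [ 0.5465 -0.0711  0.113 ]
lockside L [ 0.5864 -0.0187  0.104 ]
lockside far [ 0.6082 -0.0845  0.104 ]
lockside R [ 0.5231 -0.1173  0.104 ]
lockside near [ 0.4954 -0.0573  0.104 ]
```

```bash
cat >> h.py <<'E'
from scipy.spatial.transform import Rotation as Ro
def tool():
    s=arm.get_state(); q=np.array(s["eef_rot"]); return s,np.array(s["eef_pos"]),Ro.from_quat(q[[1,2,3,0]])
def go(pos,psi):
    "total shift in tool frame now and turn to reach pointing-down pose with tool x at psi"
    s,p,R=tool(); x=np.array([np.cos(psi),np.sin(psi),0]); z=np.array([0,0,-1.]); G=Ro.from_matrix(np.c_[x,np.cross(z,x),z])
    sh=R.inv().apply(np.array(pos)-p); tn=(R.inv()*G).as_rotvec()
    print("clock",s["clock"],"shift",sh.round(4),"turn",tn.round(4),"psi now",round(np.arctan2(*R.as_matrix()[[1,0],0]),4),"F",np.round(s["wrist_force"],1),"w",round(s["width"],4))
E
python3 - <<'E'
from h import *
s,p,R=tool(); d=optics.read_camera("wrist"); c=-d["R"].T@d["t"]
print(c,R.inv().apply(c-p),R.inv().apply(d["R"][2]))
go((.541-.0,-.076,.31),.464)
E
```

```text
[ 0.35251813 -0.52283912  0.37357075] [ 0.08136661  0.00039352 -0.14244169] [-3.18657561e-01 -5.35611742e-04  9.47869755e-01]
clock 0.4 shift [ 0.4498 -0.3149 -0.0787] turn [-0.0002  0.     -0.0002] psi now 0.4638 F [0.2 0.5 0.9] w 0.0852
```

Request:
move_arm([
  [[-1,0.04,-0.027,-0.0065,0,0,0],[-1,0.04,-0.027,-0.0065,0,0,0],[-1,0.04,-0.027,-0.0065,0,0,0],[-1,0.04,-0.027,-0.0065,0,0,0],[-1,0.04,-0.027,-0.0065,0,0,0],[-1,0.04,-0.027,-0.0065,0,0,0],[-1,0.04,-0.027,-0.0065,0,0,0],[-1,0.04,-0.027,-0.0065,0,0,0],[-1,0.04,-0.027,-0.0065,0,0,0],[-1,0.04,-0.027,-0.0065,0,0,0],[-1,0.04,-0.027,-0.0065,0,0,0],[-1,0.02,-0.018,-0.006,0,0,0]],
], grip_force=60)

```text
clock: 1.9
eef_pos: [0.5511, -0.0694, 0.3092]
eef_rot: [0.0, 0.973, 0.231, 0.0]
wrist_force: [0.3, 0.4, -0.2]
width: 0.0853
```

```bash
python3 - <<'E'
from h import *
go((.541-.0,-.076,.31),.464)
d=optics.read_camera("wrist"); cv2.imwrite("pics/w1.png",d["img"][:,:,::-1])
c=-d["R"].T@d["t"];print(c)
E
```

```text
clock 1.9 shift [-0.012   0.0013 -0.0008] turn [ 0.0002 -0.0006  0.0015] psi now 0.4655 F [ 0.3  0.4 -0.2] w 0.0853
[ 0.62387617 -0.0332727   0.45163635]
```

View pics/w1.png

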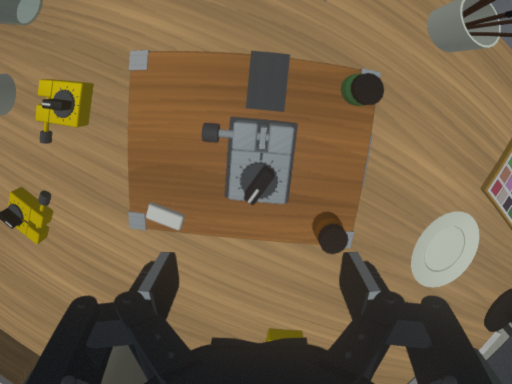

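The picture shows the lock top-down: dial around (258,180), pointer to lower left around (250,198), and the knob at (211,132). Enlarging it.

```bash
python3 - <<'E'
from h import *
d=optics.read_camera("wrist"); crop(d["img"],195,105,315,215,5.4,"pics/w2.png")
E
```

```text
(no output)
```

View pics/w2.png

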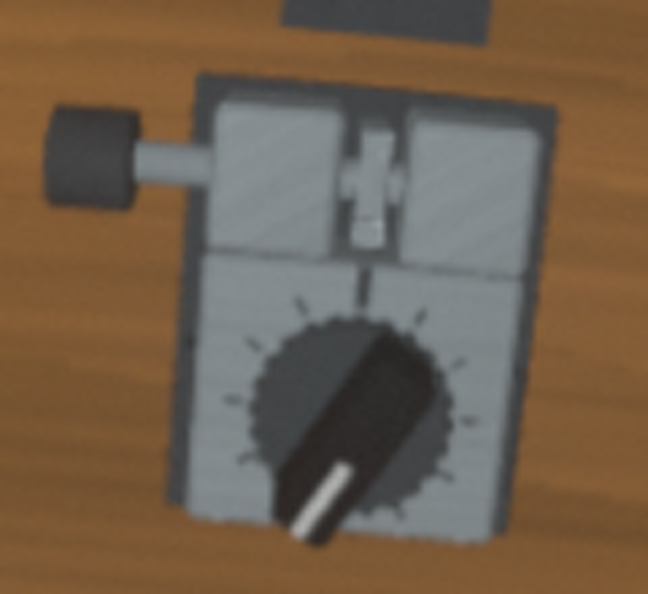

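```bash
python3 - <<'E'
from h import *
d=optics.read_camera("wrist")
P=lambda p,z:wplane(d,195+(p[0]+.5)/5.4-.5,105+(p[1]+.5)/5.4-.5,z)[:2]
C={n:P(p,.104) for n,p in dict(TL=(214,102),TR=(540,127),BR=(495,541),BL=(187,516)).items()}
ax=(C["TL"]-C["BL"]+C["TR"]-C["BR"])/2; ay=(C["TL"]-C["TR"]+C["BL"]-C["BR"])/2
print(C); print("len",np.hypot(*ax),np.hypot(*ay)); a=np.arctan2(ax[1],ax[0]); b=np.arctan2(-ay[0],ay[1]); print(a,b)
cen=sum(C.values())/4; yaw=.4; 
for yaw in(a,b,.4):
  x=np.array([np.cos(yaw),np.sin(yaw)]); y=np.array([-x[1],x[0]]); o=cen-.0185*x; print("origin",o,"knob pred",o+.05*x+.064*y)
print("disc",P((351,413),.113),"knob",P((92,157),.088),"knob ctr", P((45,157),.088),P((138,160),.088))
print("rib",P((363,285),.104))
w0,w1=P((348,465),.141),P((297,535),.141); v=w1-w0; print("white",w0,w1,np.hypot(*v),np.arctan2(v[1],v[0]))
t=w1-P((351,413),.113);print("from centre",np.hypot(*t),np.arctan2(t[1],t[0]))
E
```

```text
{'TL': array([ 0.58759864, -0.01930623]), 'TR': array([ 0.61460705, -0.08466035]), 'BR': array([ 0.52609284, -0.12072435]), 'BL': array([ 0.49960397, -0.05448941])}
len 0.09517292831230387 0.07102400430546195
0.38364587171557096 0.38613852050988223
origin [ 0.53982046 -0.07671971] knob pred [0.56223033 0.00134308]
origin [ 0.53983778 -0.07676245] knob pred [0.56205299 0.00135595]
origin [ 0.539936   -0.07699933] knob pred [0.56106627 0.0014195 ]
disc [ 0.5406724  -0.07602409] knob [0.56242074 0.0010565 ] knob ctr [0.55773636 0.01095982] [ 0.56637808 -0.00882824]
rib [ 0.56579943 -0.06633865]
white [ 0.53749766 -0.07685775] [ 0.51929481 -0.07426656] 0.018386353284711453 3.000191491902526
from centre 0.02144971848093788 3.059563451671507
```

Request:
move_arm([
  [[-1,0,0,0,0,0,-0.185],[-1,0,0,0,0,0,-0.185],[-1,0,0,0,0,0,-0.185],[-1,0,0,0,0,0,-0.185],[-1,0,0,0,0,0,-0.185],[-1,0,0,0,0,0,-0.185],[-1,0,0,0,0,0,-0.185],[-1,0,0,0,0,0,-0.185],[-1,0,0,0,0,0,-0.185],[-1,0,0,0,0,0,-0.185],[-1,0,0,0,0,0,-0.185],[-1,0,0,0,0,0,-0.185]],
])

```text
clock: 3.55
eef_pos: [0.5494, -0.0727, 0.3085]
eef_rot: [-0.0, 0.225, 0.974, -0.0]
wrist_force: [0.8, -0.2, 0.1]
width: 0.0855
```

Request:
move_arm([
  [[-1,0,0,0.02,0,0,-0.16],[-1,0,0,0.02,0,0,-0.155],[-1,0,0,0.02,0,0,0],[-1,0,0,0,0,0,0]],
])

```text
clock: 4.05
eef_pos: [0.5485, -0.0724, 0.2472]
eef_rot: [-0.002, 0.072, 0.997, 0.0]
wrist_force: [0.2, 0.9, 1.1]
width: 0.0852
```

```bash
python3 - <<'E'
from h import *
go((.5405,-.0765,.118),3.0)
print(arm.get_state()["q"])
E
```

```text
clock 4.05 shift [ 0.0068 -0.0052  0.1293] turn [-0.0003 -0.0038 -0.0026] psi now 2.9974 F [0.2 0.9 1.1] w 0.0852
[-1.52517215e-01  3.01065493e-01  1.77344870e+00 -3.36349757e-04
  1.07087150e+00 -1.57897766e+00]
```

Request:
move_arm([
  [[-1,0.0068,-0.0052,0.03,0,0,0],[-1,0,0,0.03,0,0,0],[-1,0,0,0.03,0,0,0],[-1,0,0,0.02,0,0,0],[-1,0,0,0.019,0,0,0],[-1,0,0,0,0,0,0]],
])

```text
clock: 4.8
eef_pos: [0.542, -0.0761, 0.1194]
eef_rot: [-0.001, 0.072, 0.997, 0.0]
wrist_force: [0.5, 0.3, 0.7]
width: 0.0853
```

```bash
python3 - <<'E'
from h import *
go((.5405,-.0765,.118),3.0)
d=optics.read_camera("wrist"); cv2.imwrite("pics/w3.png",d["img"][:,:,::-1])
E
```

```text
clock 4.8 shift [ 0.0014 -0.0006  0.0014] turn [-0.0001 -0.0019 -0.0019] psi now 2.9981 F [0.5 0.3 0.7] w 0.0853
```

View pics/w3.png

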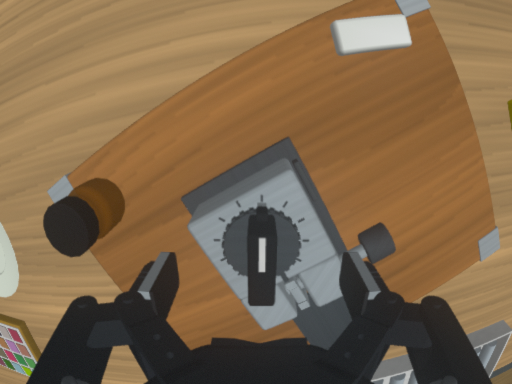

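Request:
move_arm([
  [[1,0.001,0,0,0,0,0],[1,0,0,0,0,0,0],[1,0,0,0,0,0,0],[1,0,0,0,0,0,0],[1,0,0,0,0,0,0],[1,0,0,0,0,0,0]],
])

```text
clock: 5.6
eef_pos: [0.5418, -0.0751, 0.1203]
eef_rot: [0.0, 0.071, 0.997, 0.0]
wrist_force: [-1.5, 2.8, 5.2]
width: 0.0127
```

```bash
python3 - <<'E'
from h import *
go((.5405,-.0765,.118),3.0)
print(arm.get_state()["moment"])
E
```

```text
clock 5.6 shift [ 0.0011 -0.0016  0.0023] turn [ 0.0005  0.0003 -0.0013] psi now 2.9987 F [-1.5  2.8  5.2] w 0.0127
[ 0.46374359  0.20259758 -0.05966925]
```

Request:
move_arm([
  [[1,0,0,0,0,0,0.13],[1,0,0,0,0,0,0.13],[1,0,0,0,0,0,0.13],[1,0,0,0,0,0,0.13]],
])

```text
clock: 6.1
eef_pos: [0.5416, -0.0755, 0.1203]
eef_rot: [0.0, 0.327, 0.945, -0.0]
wrist_force: [-2.9, 0.5, 5.9]
width: 0.0124
```

```bash
python3 - <<'E'
from h import *
go((.5405,-.0765,.118),.385)
print(arm.get_state()["moment"])
d=optics.read_camera("scene"); crop(d["img"],205,185,275,255,8,"pics/s4.png")
E
```

```text
clock 6.1 shift [ 0.0003 -0.0015  0.0023] turn [0.0000e+00 3.0000e-04 2.0899e+00] psi now 2.4749 F [-2.9  0.5  5.9] w 0.0124
[-0.101021    0.42344766  0.00336949]
```

View pics/s4.png

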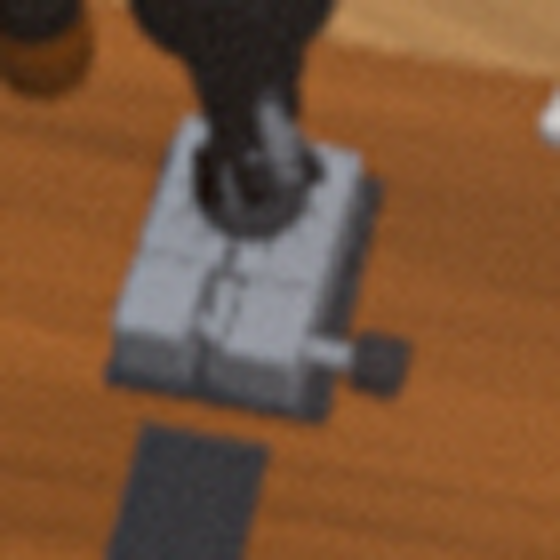

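Forces are low and the dial is turning with the gripper. I'll turn the remaining 2.09 rad.

Request:
move_arm([
  [[1,0,0,0,0,0,0.174],[1,0,0,0,0,0,0.174],[1,0,0,0,0,0,0.174],[1,0,0,0,0,0,0.174],[1,0,0,0,0,0,0.174],[1,0,0,0,0,0,0.174],[1,0,0,0,0,0,0.174],[1,0,0,0,0,0,0.174],[1,0,0,0,0,0,0.174],[1,0,0,0,0,0,0.174],[1,0,0,0,0,0,0.174],[1,0,0,0,0,0,0.174]],
])

```text
clock: 7.65
eef_pos: [0.5394, -0.075, 0.1202]
eef_rot: [-0.001, 0.982, 0.191, -0.002]
wrist_force: [-8.8, 2.9, 14.8]
width: 0.0125
```

Request:
move_arm([
  [[1,0,0,0,0,0,0],[1,0,0,0,0,0,0]],
])

```text
clock: 7.9
eef_pos: [0.5408, -0.0755, 0.1203]
eef_rot: [-0.0, 0.981, 0.194, -0.001]
wrist_force: [-5.7, -0.4, 8.4]
width: 0.0124
```

```bash
python3 - <<'E'
from h import *
go((.5405,-.0765,.118),.385)
print(arm.get_state()["moment"])
E
```

```text
clock 7.9 shift [-0.0007  0.0008  0.0023] turn [-0.0007  0.0014  0.0053] psi now 0.3903 F [-5.7 -0.4  8.4] w 0.0124
[ 0.18501243  0.85647505 -0.18133556]
```

Request:
move_arm([
  [[-1,0,0,0,0,0,0],[-1,0,0,0,0,0,0],[-1,0,0,0,0,0,0],[-1,0,0,0,0,0,0],[-1,0,0,-0.03,0,0,0],[-1,0,0,-0.05,0,0,0],[-1,0,0,-0.05,0,0,0],[-1,0,0,0,0,0,0]],
])

```text
clock: 8.9
eef_pos: [0.5442, -0.0759, 0.254]
eef_rot: [0.001, 0.981, 0.194, 0.004]
wrist_force: [0.1, 0.2, -0.9]
width: 0.0855
```

```bash
python3 - <<'E'
from h import *
go((.5405,-.0765,.118),.385)
d=optics.read_camera("wrist"); crop(d["img"],170,110,350,260,4.4,"pics/w5.png")
E
```

```text
clock 8.9 shift [-0.0046 -0.0014  0.136 ] turn [ 0.0043 -0.0071  0.0059] psi now 0.3909 F [ 0.1  0.2 -0.9] w 0.0855
```

View pics/w5.png

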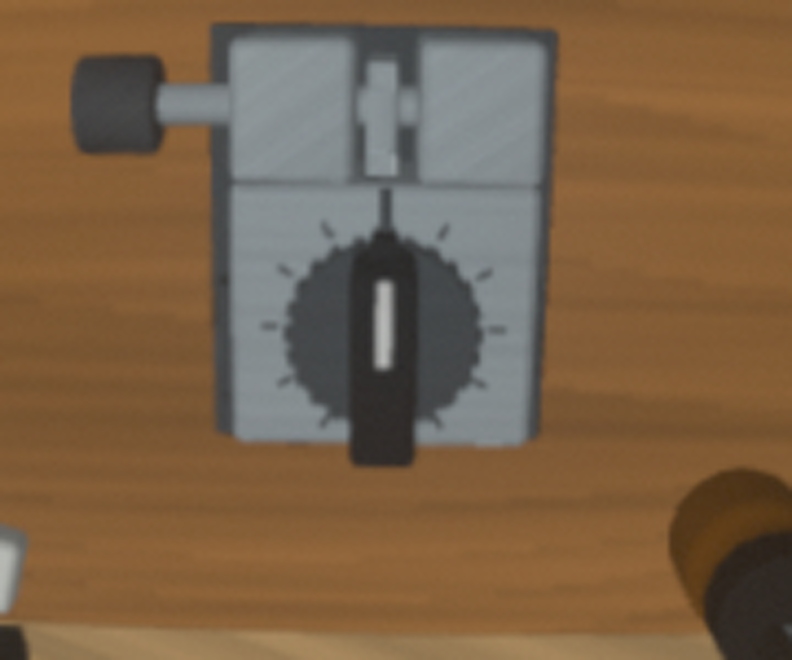

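The nose points straight at the rib, the white line at crop column 384 and the rib at 386. Next is the knob.

```bash
python3 - <<'E'
from h import *
d=optics.read_camera("wrist")
P=lambda p,z:wplane(d,170+(p[0]+.5)/4.4-.5,110+(p[1]+.5)/4.4-.5,z)[:2]
print(P((118,104),.088), P((383,329),.113))
go((.562,.001,.20),.39)
go((.562,.001,.20),1.956)
E
```

```text
[0.56351736 0.00254056] [ 0.54242552 -0.07410644]
clock 9.0 shift [ 0.048  -0.0629  0.0499] turn [ 0.0004 -0.0005  0.0008] psi now 0.3908 F [-0.8 -0.9 -0.6] w 0.0854
clock 9.0 shift [ 0.048  -0.0629  0.0499] turn [ 7.0000e-04 -1.0000e-04 -1.5652e+00] psi now 0.3908 F [-0.8 -0.9 -0.6] w 0.0854
```

Request:
move_arm([
  [[-1,0.024,-0.0315,0.01,0,0,0],[-1,0.024,-0.0315,0.01,0,0,0],[-1,0,0,0,0,0,-0.174],[-1,0,0,0,0,0,-0.174],[-1,0,0,0,0,0,-0.174],[-1,0,0,0,0,0,-0.174],[-1,0,0,0,0,0,-0.174],[-1,0,0,0,0,0,-0.174],[-1,0,0,0,0,0,-0.174],[-1,0,0,0,0,0,-0.174],[-1,0,0,0,0,0,-0.174],[-1,0,0,0,0,0,0]],
])

```text
clock: 10.5
eef_pos: [0.5609, 0.001, 0.2279]
eef_rot: [-0.001, 0.559, 0.829, -0.001]
wrist_force: [0.1, -0.1, 0.5]
width: 0.0853
```

```bash
python3 - <<'E'
from h import *
go((.562,.001,.070),1.956)
d=optics.read_camera("wrist"); cv2.imwrite("pics/w6.png",d["img"][:,:,::-1])
E
```

```text
clock 10.5 shift [-0.0007  0.0015  0.1579] turn [-0.0032 -0.0014 -0.0008] psi now 1.9552 F [ 0.1 -0.1  0.5] w 0.0853
```

View pics/w6.png

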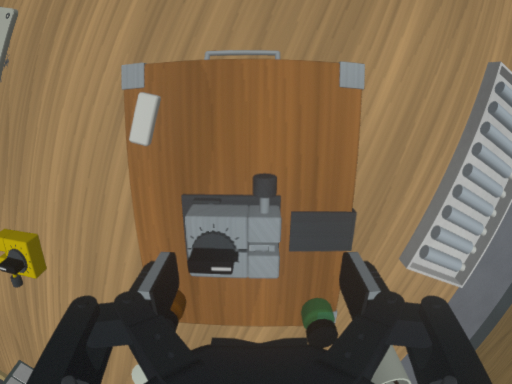

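Request:
move_arm([
  [[-1,0,0.002,0.03,0,0,0],[-1,0,0,0.035,0,0,0],[-1,0,0,0.035,0,0,0],[-1,0,0,0.03,0,0,0],[-1,0,0,0.015,0,0,0],[-1,0,0,0.011,0,0,0],[-1,0,0,0,0,0,0]],
])

```text
clock: 11.42
eef_pos: [0.5637, 0.0018, 0.0735]
eef_rot: [-0.0, 0.559, 0.829, -0.0]
wrist_force: [-0.3, 0.2, -0.8]
width: 0.0856
```

```bash
python3 - <<'E'
from h import *
go((.5625,.0015,.070),1.956)
d=optics.read_camera("wrist"); cv2.imwrite("pics/w7.png",d["img"][:,:,::-1])
E
```

```text
clock 11.425 shift [ 0.0002 -0.0013  0.0035] turn [-0.0006 -0.0003 -0.    ] psi now 1.956 F [-0.3  0.2 -0.8] w 0.0856
```

View pics/w7.png

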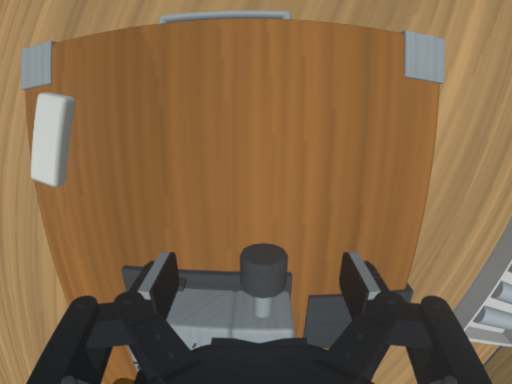

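Request:
move_arm([
  [[-1,0,0.0015,0.002,0,0,0],[1,0,0,0,0,0,0],[1,0,0,0,0,0,0],[1,0,0,0,0,0,0],[1,0,0,0,0,0,0],[1,0,0,0,0,0,0],[1,0,0,0,0,0,0]],
], grip_force=60)

```text
clock: 12.35
eef_pos: [0.5654, 0.0025, 0.0721]
eef_rot: [0.0, 0.558, 0.83, 0.0]
wrist_force: [-1.3, 0.4, 4.6]
width: 0.022
```

```bash
python3 - <<'E'
from h import *
go((.5625,.0015,.070),1.956)
d=optics.read_camera("wrist"); cv2.imwrite("pics/w8.png",d["img"][:,:,::-1])
E
```

```text
clock 12.35 shift [ 0.0002 -0.003   0.0021] turn [0.0004 0.     0.0007] psi now 1.9567 F [-1.3  0.4  4.6] w 0.022
```

View pics/w8.png

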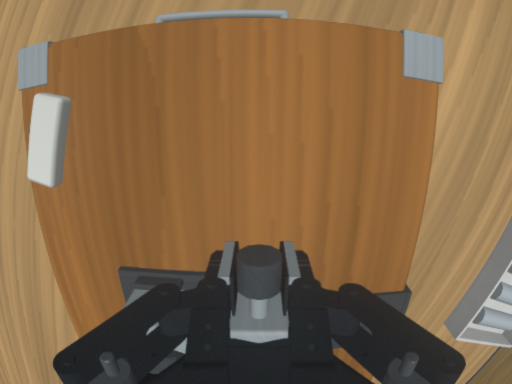

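The knob is held between the pads. Pulling along tool +x, which is lock +y.

Request:
move_arm([
  [[1,0.005,0,0,0,0,0],[1,0.005,0,0,0,0,0],[1,0.005,0,0,0,0,0],[1,0.005,0,0,0,0,0],[1,0.005,0,0,0,0,0],[1,0.005,0,0,0,0,0],[1,0.0035,0,0,0,0,0],[1,0,0,0,0,0,0],[1,0,0,0,0,0,0]],
])

```text
clock: 13.52
eef_pos: [0.5526, 0.0337, 0.0718]
eef_rot: [-0.0, 0.558, 0.83, 0.0]
wrist_force: [1.5, 2.7, 4.3]
width: 0.0221
```

```bash
python3 - <<'E'
from h import *
go((.5625,.0015,.070),1.956)
d=optics.read_camera("wrist"); cv2.imwrite("pics/w9.png",d["img"][:,:,::-1])
E
```

```text
clock 13.525 shift [-0.0336 -0.003   0.0018] turn [ 0.0001 -0.0004  0.0008] psi now 1.9568 F [1.5 2.7 4.3] w 0.0221
```

View pics/w9.png

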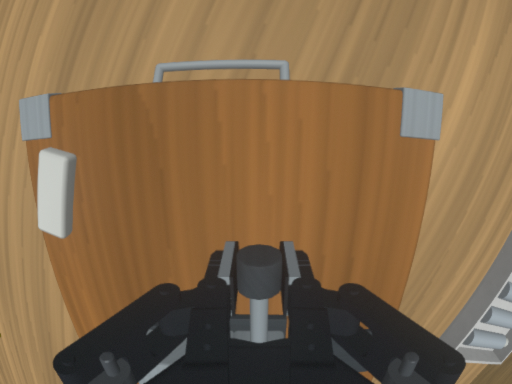

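Request:
move_arm([
  [[-1,0,0,0,0,0,0],[-1,0,0,0,0,0,0],[-1,0,0,0,0,0,0],[-1,0,0,0,0,0,0],[-1,0,0,0,0,0,0],[-1,0,0,-0.04,0,0,0],[-1,0,0,-0.05,0,0,0],[-1,0,0,-0.05,0,0,0],[-1,0,0,-0.03,0,0,0],[-1,0,0,0,0,0,0]],
])

```text
clock: 14.82
eef_pos: [0.5541, 0.0335, 0.2445]
eef_rot: [0.002, 0.558, 0.83, 0.002]
wrist_force: [-0.9, -0.3, 0.5]
width: 0.0851
```

```bash
python3 - <<'E'
from h import *
x=np.array([np.cos(.385),np.sin(.385)]); g=np.array([.541,-.0755])+.007*x; print(g)
go((*g,.25),.385)
d=optics.read_camera("wrist"); cv2.imwrite("pics/w10.png",d["img"][:,:,::-1])
E
```

```text
[ 0.54748759 -0.07287109]
clock 14.825 shift [-0.096  -0.0462 -0.0055] turn [ 0.0054 -0.0026  1.5718] psi now 1.9568 F [-0.9 -0.3  0.5] w 0.0851
```

View pics/w10.png

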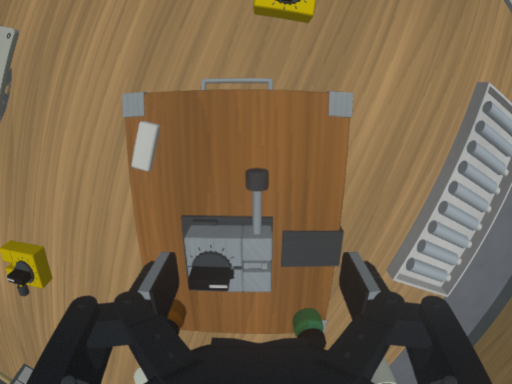

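The shackle is fully out, with the knob at (257,180) and a long bolt visible. Going back to the dial bar.

Request:
move_arm([
  [[-1,-0.048,-0.023,0,0,0,0],[-1,-0.048,-0.023,0,0,0,0],[-1,0,0,0,0,0,0.175],[-1,0,0,0,0,0,0.175],[-1,0,0,0,0,0,0.175],[-1,0,0,0,0,0,0.175],[-1,0,0,0,0,0,0.175],[-1,0,0,0,0,0,0.175],[-1,0,0,0,0,0,0.175],[-1,0,0,0,0,0,0.175],[-1,0,0,0,0,0,0.172],[-1,0,0,0,0,0,0]],
])

```text
clock: 16.38
eef_pos: [0.5453, -0.0727, 0.2401]
eef_rot: [-0.001, 0.981, 0.192, -0.001]
wrist_force: [-0.3, 0.6, -0.5]
width: 0.0854
```

```bash
python3 - <<'E'
from h import *
go((.5465,-.0735,.118),.385)
d=optics.read_camera("wrist"); cv2.imwrite("pics/w11.png",d["img"][:,:,::-1])
E
```

```text
clock 16.375 shift [0.0012 0.0014 0.1221] turn [-0.0015  0.0026  0.0013] psi now 0.3863 F [-0.3  0.6 -0.5] w 0.0854
```

View pics/w11.png

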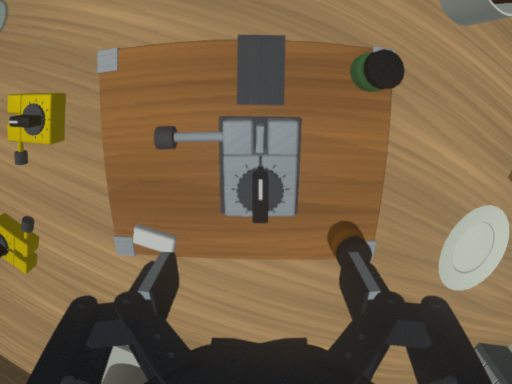

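The dial is still at the rib, the shackle is out (knob at (165,138)), and the bar is centred at column 260. Descending and gripping hard.

Request:
move_arm([
  [[-1,0.0012,0.001,0.03,0,0,0],[-1,0,0,0.03,0,0,0],[-1,0,0,0.03,0,0,0],[-1,0,0,0.02,0,0,0],[-1,0,0,0.011,0,0,0],[1,0,0,0,0,0,0],[1,0,0,0,0,0,0],[1,0,0,0,0,0,0],[1,0,0,0,0,0,0],[1,0,0,0,0,0,0],[1,0,0,0,0,0,0],[1,0,0,0,0,0,0]],
], grip_force=110)

```text
clock: 17.92
eef_pos: [0.5478, -0.0728, 0.1217]
eef_rot: [-0.0, 0.982, 0.191, 0.0]
wrist_force: [-2.1, 4.2, 6.4]
width: 0.0119
```

Request:
move_arm([
  [[1,0,0,0,0,0,0],[1,0,0,-0.004,0,0,0],[1,0,0,-0.004,0,0,0],[1,0,0,-0.004,0,0,0],[1,0,0,0,0,0,0]],
])

```text
clock: 18.55
eef_pos: [0.5478, -0.0734, 0.133]
eef_rot: [0.0, 0.982, 0.191, 0.0]
wrist_force: [0.4, 0.2, -6.9]
width: 0.0116
```

```bash
python3 - <<'E'
from h import *
go((.5465,-.0735,.118),.385)
print(arm.get_state()["moment"])
d=optics.read_camera("scene"); crop(d["img"],190,150,310,250,6,"pics/s12.png")
E
```

```text
clock 18.55 shift [-0.0012 -0.0004  0.015 ] turn [ 0.0002 -0.0003 -0.0003] psi now 0.3847 F [ 0.4  0.2 -6.9] w 0.0116
[-0.04749478  0.06439593  0.00576777]
```

View pics/s12.png

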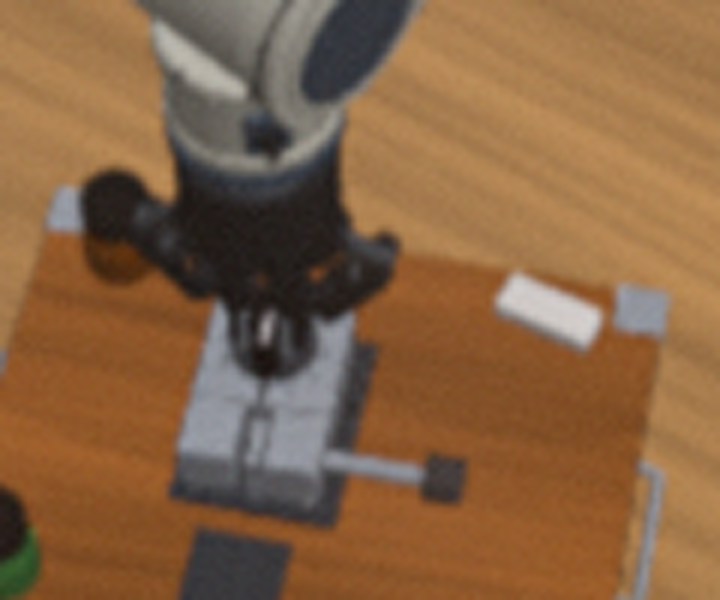

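The wrist carries about 6–7 N, which is the lock's weight, and the lock is rising cleanly. Continuing straight up.

Request:
move_arm([
  [[1,0,0,-0.008,0,0,0],[1,0,0,-0.012,0,0,0],[1,0,0,-0.015,0,0,0],[1,0,0,-0.018,0,0,0],[1,0,0,-0.018,0,0,0],[1,0,0,-0.018,0,0,0],[1,0,0,-0.018,0,0,0],[1,0,0,-0.015,0,0,0],[1,0,0,-0.01,0,0,0],[1,0,0,-0.004,0,0,0],[1,0,0,0,0,0,0],[1,0,0,0,0,0,0]],
])

```text
clock: 20.1
eef_pos: [0.5473, -0.0733, 0.2681]
eef_rot: [-0.0, 0.982, 0.191, -0.001]
wrist_force: [-0.8, 0.4, -6.2]
width: 0.0116
```

Request:
move_arm([
  [[1,0,0,0,0,0,0],[1,0,0,0,0,0,0],[1,0,0,0,0,0,0],[1,0,0,0,0,0,0]],
])

```text
clock: 20.6
eef_pos: [0.5476, -0.0733, 0.2688]
eef_rot: [-0.0, 0.982, 0.191, -0.0]
wrist_force: [-0.2, 0.2, -7.0]
width: 0.0113
```

```bash
python3 - <<'E'
from h import *
go((.5465,-.0735,.118),.385)
s=arm.get_state(); print(s["moment"],np.abs(s["qd"]).max())
d=optics.read_camera("scene"); crop(d["img"],160,110,320,240,4.6,"pics/s13.png")
d=optics.read_camera("side"); crop(d["img"],170,90,320,240,4,"pics/si13.png")
E
```

```text
clock 20.6 shift [-0.0011 -0.0003  0.1508] turn [-0.0001  0.0001 -0.0002] psi now 0.3848 F [-0.2  0.2 -7. ] w 0.0113
[-0.06197935  0.04349425 -0.00640687] 0.0014880207302023672
```

View pics/s13.png

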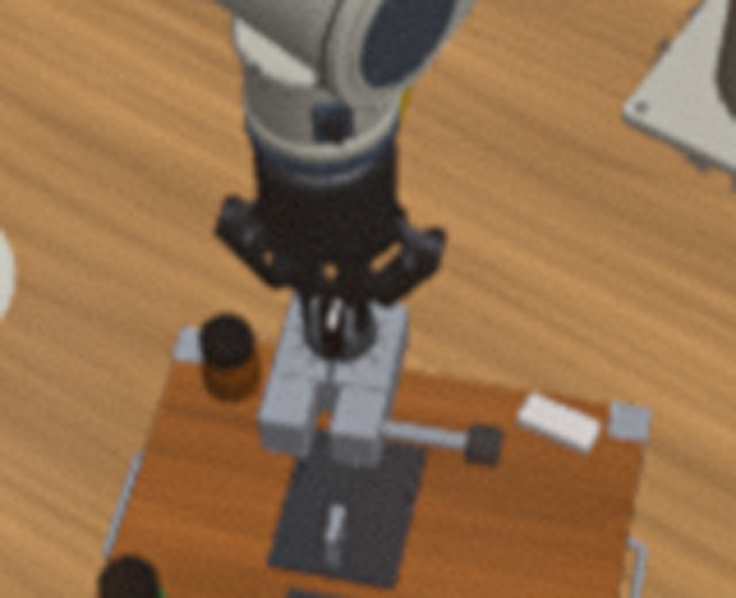

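View pics/si13.png

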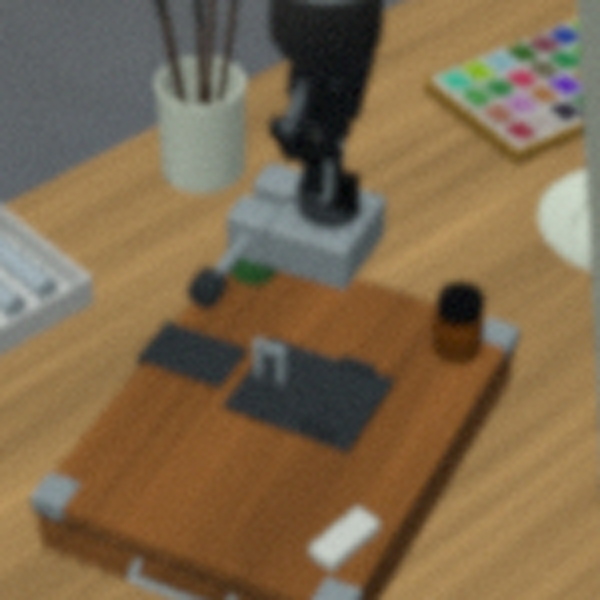

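Both pictures show the lock level and clear of the staple with the shackle out, raised about 147 mm. Handing in.

```bash
python3 - <<'E'
from h import *
go((.5465,-.0735,.118),.385)
print(arm.close_job())
E
```

```text
clock 20.7 shift [-0.0011 -0.0003  0.1508] turn [ 0.      0.     -0.0002] psi now 0.3848 F [ 0.1 -0.2 -6.4] w 0.0114
the job is handed in; nothing more can be done
None
```

I unlocked the grey lock on the chest and handed the job in at 20.7 s, with the lock held up on its staple-free side. The hand-in itself reports no verdict.

- **Dial:** I turned it clockwise by about 2.6 rad (five clicks). The enlarged wrist picture then showed the nose pointing straight at the rib.
- **Shackle:** I pulled the knob 33.6 mm along lock +y while the lock sat on its staple. The bolt showed fully out afterwards.
- **Lift:** I gripped the dial bar at 110 N and raised the lock straight up.

Last checks:
- **Height:** the gripper rose about 147 mm after gripping. That puts the lock's underside at about 0.21 m, against the 0.166 m needed.
- **Weight and rest:** the wrist carried about 6.5 N, which fits a 0.6 kg lock, and the arm's joint speeds were near zero.
- **Attitude:** both camera views showed the lock level, dial up and clear of the chest, with the shackle still out.
- **Bystanders:** the arm never touched the jars, the cup or the other things. In the last pictures, the ink jars and eraser looked undisturbed.

No check failed. The knob's position from the wrist picture and from the measured arm pose disagreed by 2–3 mm. I followed the picture, and the grip held.

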